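# Set the bag sealer one click hotter

### The job

With the fingertips, roll the bag sealer's orange heat wheel from where it stands to its very next click towards the red dot on its module, no further and not the other way. Then press the green set key fully down with a fingertip to store the setting, and let it spring back. Leave the blue time wheel as it is, and do not pick up or shift the things lying about.

Things in the scene. Friction and masses are not known exactly. Their poses are not given: they have to be found in the camera images.
- heat_top (a point): highest point, mid-rim, of the orange heat wheel, a knurled rubbery thumbwheel on a level axle: 70 mm diameter, 26 mm wide, 15 mm proud of its module. 95 mm above the table when unpressed. x: level, across the axle, towards the red dot (hotter end); y: along the axle; z up. Fixed to the module: it neither turns nor sinks.
- heat_module: white box 120 (x) x 60 x 50 mm on the sealer's deck, carrying the orange wheel; red dot on top at its +x end. Origin under its middle. The wheel is sprung: under a finger it sinks up to 6 mm straight down (3 N to start, then 1 N more per mm, solid below). About 2 N along the rim takes it over a click: pressing it in by 3 to 5 mm grips well.
- heat_wheel (a joint): turn of the orange heat wheel in rad: 0 at the start, resting in a click; grows when the top of the wheel moves towards its red dot. It clicks into rest every 30 degrees (0.524 rad, 18 mm along the rim), and falls back or onward to the nearest click when let go. No end stops. One white knurl marks the wheel, on top at 0.
- time_top (a point): the same point on the blue time wheel, whose module and wheel are otherwise like the orange one's and stand 110 mm from it along y, or take its place: the two modules may be swapped.
- time_wheel (a joint): turn of the blue time wheel in rad, 0 at the start; not to be moved.
- set_key_top (a point): centre of the top face of the round green set key (30 mm diameter) in a black housing on the sealer's grey deck; z up. It moves down with the key.
- set_key (a joint): travel of the green key in m: 0 released, 0.006 fully down (takes about 5 N); springs back.
- sealer: the bag sealer: grey deck 220 x 340 mm, 30 mm high, fixed to the table, with blue sealing jaws and a black handle up to 111 mm high along its far (+x) edge. Origin at table height, 20 mm beyond the deck's middle along x. The modules stand in line with the key on the deck at x = 0: modules at y = -110 and 0 mm, key at y = +110 mm.
- glue_jar: bystander: small jar, 42 mm across, 50 mm high, standing on the deck's near edge; origin under its foot.
- stamp_pad: bystander: black stamp pad 40 x 75 x 18 mm lying on the deck's near edge; origin under its middle.
- sleeves: bystander: pack of paper sleeves 190 x 34 x 32 mm, lying beside the sealer on its +y side; origin under its middle.
- sticks: bystander: bundle of chopsticks 210 x 53 x 27 mm, lying beside the sealer on its -y side; origin under its middle.
- tea_mug: bystander: blue mug 76 mm across, 85 mm high, on the right of the table; origin under its foot.
- tape_roll: bystander: yellow roll of tape 90 mm across, 24 mm high, lying on the right; origin under its middle.
- tray: bystander: black open tray 360 x 250 x 50 mm on the left; origin under its middle.
- tray_sticks: bystander: bundle of chopsticks 210 x 66 x 27 mm lying in the tray; origin under its middle.

How it is judged:
By the outcome, as a careful person would: the job done as asked, in the order asked, and still so for the second after the job is handed in, with the robot touching nothing.
It also fails if it takes over 45 s, if anything falls off the work surface, if the arm or the gripper's body presses on something with over 40 N, if the wrist force passes 120 N, or if a joint passes its speed limit or range.

### The arm

A 6-joint arm with a two-finger parallel gripper is mounted at the origin on the work surface. World frame = base frame: x ahead of the robot, y to its left, z up, the work surface at z = 0. Lengths are in m, angles in rad, forces in N, time in s.
With the tool pointing down it reaches from about 0.275 to 0.75 m from the base axis. Payload 10.2 kg.
Tool frame: the origin (TCP) lies midway between the tips of the shut fingers; the grasp point (between the pads) lies 19 mm behind it (env.hold_point_z is the distance from the TCP to the grasp point, in m); z points along the fingers, y is the line along which they close (so a half turn about z gives the same grasp; the last joint's range is limited). The gripper opens to 85 mm and grips with 20 to 120 N. Pads are 22 mm wide; open, the fingers measure 114 mm over their backs; the gripper's body (76 mm by 85 mm) begins 54 mm behind the grasp point. The pads swing forward as they close: fully open they stand 13 mm farther back than shut.
Start: joints at [1.065, 0.313, 1.498, -0, 1.331, -0.223], TCP at [0.147, 0.504, 0.231] pointing down, gripper open.
Joint ranges: [-2.94, 2.94], [-0.97, 2.17], [0.19, 2.56], [-1.23, 4.37], [0.02, 3.11], [-2.88, 2.88]. Speed limits (rad/s): [2.39, 2.39, 3.01, 3.14, 3.14, 3.14].

### API

Orientations are given as a unit quaternion [x, y, z, w].
In Python, from bench import env, kinematics, monitor, eyes, job gives the robot as it stands. The module is installed in compiled form; this text tells all that it offers. Calls block until the motion is done:
- env.reach(position, orientation): joint-space move of the TCP to a pose.
- env.movel(position, velocity=0.15, frame=None, guard=None): straight line of the TCP; frame=None keeps the orientation; velocity is the mean speed in m/s. With guard (N) it stops when the force on the tool has changed by that much, and returns True; else False.
- env.set_joints(angles): joint-space move.
- env.release() and env.close_gripper(effort=None): open the fingers fully, or close them until they stop; effort is the grip in N (None keeps the last).
- env.hold(seconds).
- kinematics.ik(position, orientation): joint angles nearest the present ones, or None.
- monitor.sense(): the state.
- eyes.grab_frame(name): name is "side" or "top"; returns a dict with "frame" (384x512x3 uint8, red, green, blue), "mtx" (3x3 intrinsics, pixels), "k1" (the pictures are not rectified: a ray, as slopes to the right and down, at radius r is drawn at 1 + k1 r^2 times it, then the intrinsics apply), "view" (4x4, takes a point from world to camera coordinates). Camera axes: x right, y down, z forward; pixel columns grow to the right and rows downward; lengths in m; the calibration is good to about 2 mm. A picture is of the moment at which its call begins. There is no depth.
A pose or a line that the arm cannot do raises env.MotionError and nothing moves.
- job.hand_in(): hands the job in; it is judged then, once.
The state is a dict: "clock": time; "joints": joint angles; "qvel": joint speeds; "joint_efforts": joint torques, N m; "position": TCP position; "ee_rot": TCP orientation; "contact_force": force on the tool from outside, world axes, zero at the start; "ft_torque": the same for the moment, N m; "finger_gap": opening from 0.0 (shut) to 1.0 (fully open); "gripper_force": force on a finger pad.
Only numpy, scipy, OpenCV 4.12 (cv2) and the standard library are available. Lean on these libraries where they do the work, as an engineer would, in place of code of your own. Each camera call takes 0.05 s, during which the arm holds its last target. There are 200 camera calls.

## Working session

There is one attempt and no reset: what is moved stays moved. The work goes in short steps, each a Python script; the robot and the scene stay as the last script left them, time stands still between calls to the robot, and variables do not carry over. Pictures are saved under pics/ and viewed, at most 10 in all, crops included, and the job is handed in when it is done.

```bash
mkdir -p pics
cat > h.py <<'E'
import numpy as np, cv2
from bench import env, kinematics, monitor, eyes, job
def shot(n,fn=None):
    f=eyes.grab_frame(n)
    if fn: cv2.imwrite('pics/'+fn,cv2.cvtColor(f['frame'],cv2.COLOR_RGB2BGR))
    return f
def ray(f,uv):
    d=np.array([f['k1'],0,0,0,0],float)
    p=cv2.undistortPoints(np.array([[uv]],float),f['mtx'],d)[0,0]
    V=np.array(f['view']);R=V[:3,:3];o=-R.T@V[:3,3]
    return o,R.T@np.array([p[0],p[1],1])
def onz(f,uv,z):
    o,d=ray(f,uv);return o+d*(z-o[2])/d[2]
def proj(f,P):
    V=np.array(f['view'])
    return cv2.projectPoints(np.array([P],float),cv2.Rodrigues(V[:3,:3])[0],V[:3,3],f['mtx'],np.array([f['k1'],0,0,0,0.]))[0].reshape(-1,2)
def blobs(f,lo,hi,mn=30):
    hsv=cv2.cvtColor(f['frame'],cv2.COLOR_RGB2HSV)
    m=cv2.inRange(hsv,np.array(lo),np.array(hi))
    n,l,s,c=cv2.connectedComponentsWithStats(m)
    return [(s[i].tolist(),c[i].round(1).tolist()) for i in range(1,n) if s[i,4]>=mn]
E
python3 - <<'E'
from h import *
s=monitor.sense();print(s['clock'],s['position'],s['ee_rot'],s['contact_force'])
for n in('top','side'):
    f=shot(n,n+'0.png'); V=np.array(f['view']);print(n,f['k1'],(-V[:3,:3].T@V[:3,3]).round(3),V[2,:3].round(2))
    for k,lo,hi,m in(('orange',(8,150,120),(18,255,255),30),('red',(0,150,100),(5,255,255),8),('red2',(174,150,100),(180,255,255),8),('green',(45,100,60),(80,255,255),30),('blue',(95,120,60),(125,255,255),60)):print(k,blobs(f,lo,hi,m))
E
```

```text
0.0 [0.14638706 0.50388643 0.23072191] [ 1.40929935e-01  9.90019342e-01 -6.32264291e-04 -2.37060697e-04] [ 0.23623422 -0.27832306  0.4937913 ]
top -0.10545870361143247 [0.506 0.03  1.257] [ 0.06  0.02 -1.  ]
orange [([267, 183, 7, 7, 30], [270.7, 186.4])]
red []
red2 []
green [([199, 198, 9, 9, 67], [203.1, 202.2])]
blue [([385, 69, 79, 42, 269], [410.7, 97.0]), ([178, 143, 105, 24, 712], [230.2, 154.9]), ([182, 153, 102, 24, 326], [233.8, 167.2])]
side -0.03781741285702242 [ 0.005 -1.069  0.966] [ 0.36  0.72 -0.59]
orange [([254, 189, 9, 8, 40], [258.0, 192.5])]
red []
red2 []
green [([12, 23, 6, 20, 58], [14.0, 34.7]), ([2, 26, 4, 16, 37], [3.0, 35.1])]
blue [([270, 129, 11, 17, 102], [275.1, 136.8]), ([244, 149, 57, 40, 384], [272.9, 169.0]), ([239, 161, 60, 45, 323], [272.4, 185.3]), ([249, 160, 43, 31, 90], [270.7, 175.2]), ([380, 211, 95, 84, 2388], [422.8, 260.6])]
```

View pics/top0.png

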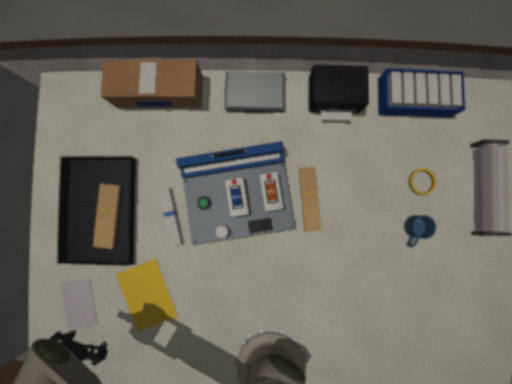

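View pics/side0.png

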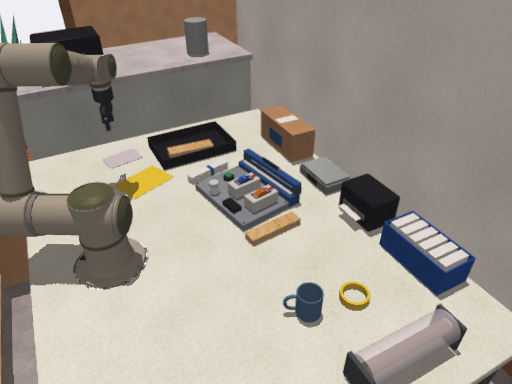

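The top view shows the sealer with the green key at (203,202), blue wheel at about (237,197) and orange at about (271,190). Next I'll enlarge the image to see the red dots.

Run:
```python
import cv2,numpy as np
a=cv2.imread('pics/top0.png')[140:245,175:325];b=cv2.imread('pics/side0.png')[150:230,190:310]
a=cv2.resize(a,(750,525)[:2],interpolation=cv2.INTER_CUBIC);cv2.imwrite('pics/top0z.png',a)
cv2.imwrite('pics/side0z.png',cv2.resize(b,(780,520),interpolation=cv2.INTER_CUBIC))
```

```text
(no output)
```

View pics/top0z.png

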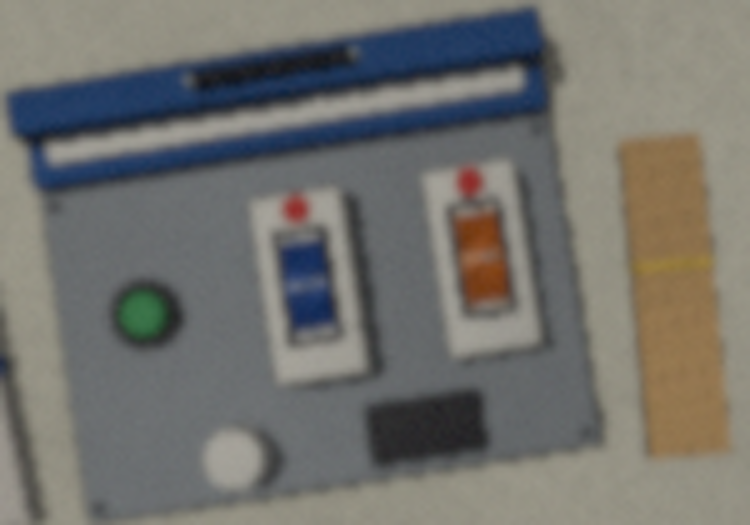

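View pics/side0z.png

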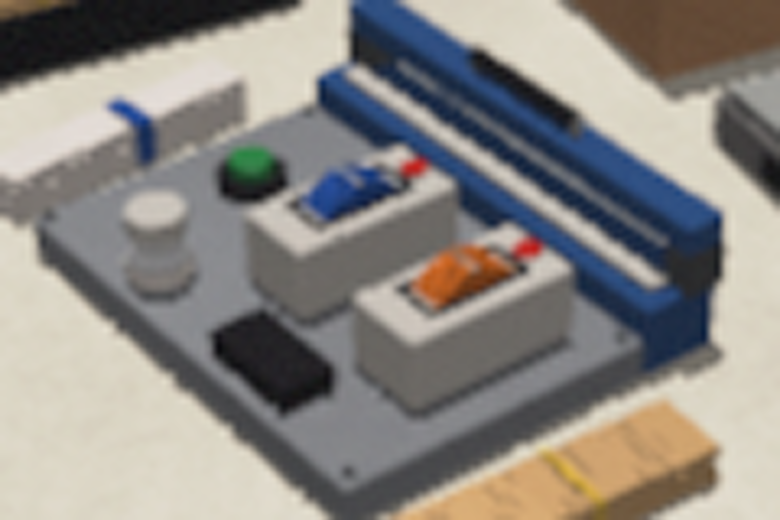

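The enlargements show both red dots on the far (+x) end of their modules. In full-image pixels, the orange wheel is at about (271,192) and its dot at about (269,176). Each white knurl is on top of its wheel.

```bash
cat >> h.py <<'E'
RNG=dict(orange=((6,170,60),(17,255,255)),red=((175,120,80),(180,255,255)),red0=((0,120,80),(5,255,255)),green=((45,80,40),(85,255,255)),blue=((108,120,40),(125,255,255)))
E
python3 - <<'E'
from h import *
import h
def roi(f,x0,y0,x1,y1):
    g=dict(f);i=np.zeros_like(f['frame']);i[y0:y1,x0:x1]=f['frame'][y0:y1,x0:x1];g['frame']=i;return g
t0=shot('top');s0=shot('side')
t=roi(t0,190,165,300,240);s=roi(s0,205,150,290,215)
for n,f in(('top',t),('side',s)):
    m=cv2.cvtColor(f['frame'],cv2.COLOR_RGB2HSV).astype(int)
    for k,(lo,hi) in dict(orange=((7,130,90),(20,255,255)),red=((0,0,0),(0,0,0)),green=((45,70,40),(85,255,255)),blue=((108,140,60),(125,255,255))).items():
        mk=((m>=lo)&(m<=hi)).all(2)
        if k=='red': mk=((m[...,0]<=5)|(m[...,0]>=172))&(m[...,1]>110)&(m[...,2]>90)
        c,l,st,ce=cv2.connectedComponentsWithStats(mk.astype('uint8'))
        for i in range(1,c):
            if st[i,4]>5:
                z={'red':.08,'orange':.093,'blue':.093,'green':.055}[k]
                print(n,k,st[i].tolist(),ce[i].round(1),onz(f,ce[i],z).round(4))
E
```

```text
top orange [266, 183, 10, 17, 122] [270.9 191. ] [0.5742 0.0101 0.093 ]
top red [267, 174, 4, 5, 16] [268.5 176. ] [0.6218 0.0182 0.08  ]
top red [232, 180, 4, 4, 14] [233.7 181.5] [0.6024 0.1269 0.08  ]
top green [199, 198, 10, 10, 81] [203.3 202.4] [0.5354 0.225  0.055 ]
top blue [190, 165, 68, 11, 139] [221.4 169.5] [0.638  0.1651 0.093 ]
top blue [232, 189, 8, 6, 38] [235.3 191.8] [0.5695 0.1202 0.093 ]
top blue [233, 198, 8, 7, 39] [236.8 201. ] [0.5411 0.1149 0.093 ]
side orange [254, 188, 14, 9, 71] [260.2 192. ] [ 0.5641 -0.0022  0.093 ]
side red [252, 174, 4, 3, 8] [253.4 175.2] [0.6014 0.1268 0.08  ]
side red [269, 187, 4, 3, 10] [270.5 188. ] [0.619 0.018 0.08 ]
side green [225, 173, 8, 6, 35] [228.3 175.1] [0.5282 0.2102 0.055 ]
side blue [245, 150, 45, 34, 277] [267.4 165.6] [0.6752 0.1453 0.093 ]
side blue [239, 161, 51, 41, 214] [265.4 180.7] [0.616  0.0536 0.093 ]
side blue [250, 161, 9, 7, 12] [254.6 163.9] [0.6352 0.1816 0.093 ]
side blue [208, 166, 5, 8, 13] [210.8 168.8] [0.4628 0.2325 0.093 ]
side blue [263, 169, 6, 6, 9] [265.8 171.6] [0.6482 0.1096 0.093 ]
side blue [238, 176, 12, 8, 51] [242.8 179.3] [0.5436 0.1035 0.093 ]
side blue [273, 176, 6, 5, 10] [275.3 178.2] [0.6582 0.0506 0.093 ]
side blue [280, 181, 10, 8, 18] [284.4 184.4] [ 0.6677 -0.0024  0.093 ]
```

```bash
cat >> h.py <<'E'
TH=.168; X=np.array([np.cos(TH),np.sin(TH),0]);Y=np.array([-np.sin(TH),np.cos(TH),0])
Q=[-np.sin(TH/2),np.cos(TH/2),0,0]
TOP=np.array([.5738,.0100,.095])
def st(m=''):
    s=monitor.sense();d=np.array(s['position'])-TOP
    print(m,'t%.2f'%s['clock'],'loc',(np.array([d@X,d@Y,d[2]])*1000).round(1),'F',np.round(s['contact_force'],1));return s
E
python3 - <<'E'
from h import *
env.close_gripper(20); st('shut')
env.reach(TOP+[0,0,.06]-.006*X,Q); st('above')
env.movel(TOP+[0,0,.012]-.006*X,.1); st('near')
print(env.movel(TOP-[0,0,.004]-.006*X,.012,guard=2.)); st('touch')
shot('top','t1.png');shot('side','s1.png')
a=cv2.imread('pics/t1.png')[150:230,210:310];b=cv2.imread('pics/s1.png')[150:230,210:310]
cv2.imwrite('pics/c1.png',cv2.resize(np.hstack([a,b]),(800,320),interpolation=cv2.INTER_CUBIC))
E
```

```text
shut t0.97 loc [-338.6  558.6  136.3] F [ 0.2 -0.6 -0.2]
above t3.30 loc [-5.9  0.7 60.1] F [ 0.2 -0.8 -0.1]
near t3.93 loc [-5.7  0.  12.5] F [-0.4  0.2  0.2]
True
touch t4.91 loc [-6.  -0.  -0.7] F [-1.   0.1  3.5]
```

View pics/c1.png

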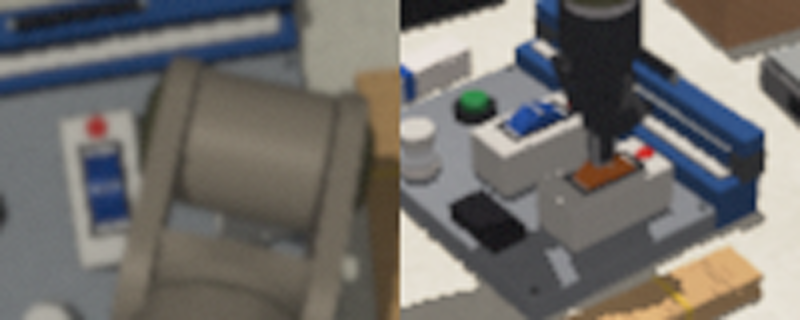

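The fingertip stands on the orange wheel in the side view (crop about (600,160)), clear of the blue one. Contact came at the expected height. Next I'll press in and roll.

Run:
```python
from h import *
env.movel(TOP-[0,0,.0043]-.006*X,.01); st('press')
for x in (-.001,.004,.008,.011):
    env.movel(TOP-[0,0,.0043]+x*X,.02); st('roll')
env.hold(.2)
env.movel(TOP+[0,0,.03]+.011*X,.06); st('up')
env.movel(TOP+[0,0,.09]+.11*Y*2,.2); st('over key')
shot('top','t2.png');shot('side','s2.png')
a=cv2.imread('pics/t2.png')[160:220,220:295];b=cv2.imread('pics/s2.png')[160:220,220:295]
cv2.imwrite('pics/c2.png',cv2.resize(np.hstack([a,b]),(800,320),interpolation=cv2.INTER_CUBIC))
```

```text
press t5.49 loc [-5.7 -0.  -3.9] F [-0.6  0.4  6.4]
roll t5.89 loc [-0.9  0.  -4. ] F [-1.3 -0.5  6.9]
roll t6.29 loc [ 4.6  0.  -3.8] F [2.1 1.8 7.7]
roll t6.64 loc [ 8.8  0.  -3.7] F [2.6 1.1 7.2]
roll t6.94 loc [11.6  0.1 -3.8] F [0.6 0.7 6.9]
up t7.87 loc [10.8  0.  29.7] F [ 0.1 -0.5 -0.3]
over key t9.16 loc [ -0.  219.2  89.6] F [0.4 0.1 0. ]
```

View pics/c2.png

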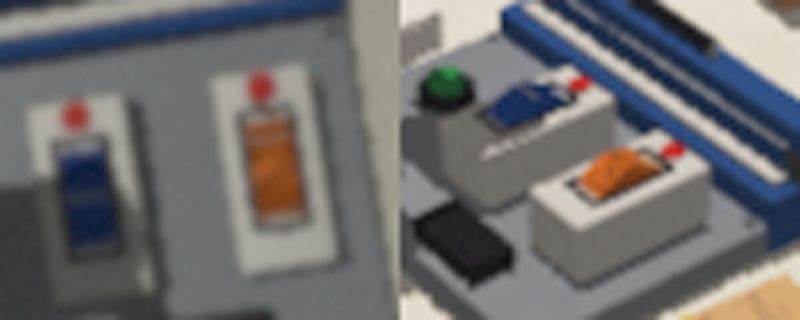

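The white knurl has moved from the wheel's middle to its far part, at about (267,128) in the crop, and the blue knurl is still on top. I'll check the knurl in numbers before pressing the key.

Run:
```python
from h import *
f=cv2.cvtColor(cv2.imread('pics/t2.png'),cv2.COLOR_BGR2RGB)
g=eyes.grab_frame('top');C=TOP-[0,0,.035]
for a in (0,30,60):
    r=np.radians(a);print(a,proj(g,C+.035*(np.sin(r)*X+[0,0,np.cos(r)]))[0].round(1))
for v in range(178,204): print(v,round(271-(191-v)*.168,1),f[v,int(round(271-(191-v)*.168))].tolist(),end='; ')
K=np.array([.5362,.2258,0])
env.reach(K+[0,0,.11],Q)
env.movel(K+[0,0,.075],.1); st('near')
print(env.movel(K+[0,0,.03],.015,guard=1.5)); st('touch')
print(env.movel(K+[0,0,.03],.01,guard=12)); st('down')
env.hold(.3); s=st('held')
env.movel(K+[0,0,.15],.1); st('up')
```

```text
0 [270.9 191.1]
30 [270.1 185.6]
60 [269.4 181.8]
178 268.8 [140, 73, 70]; 179 269.0 [120, 85, 82]; 180 269.2 [103, 92, 86]; 181 269.3 [115, 106, 101]; 182 269.5 [137, 116, 105]; 183 269.7 [132, 88, 67]; 184 269.8 [131, 79, 50]; 185 270.0 [133, 86, 58]; 186 270.2 [133, 86, 59]; 187 270.3 [139, 80, 45]; 188 270.5 [143, 75, 31]; 189 270.7 [150, 82, 35]; 190 270.8 [152, 84, 38]; 191 271.0 [149, 83, 37]; 192 271.2 [139, 77, 32]; 193 271.3 [133, 71, 27]; 194 271.5 [136, 70, 21]; 195 271.7 [136, 70, 24]; 196 271.8 [132, 67, 23]; 197 272.0 [127, 65, 24]; 198 272.2 [127, 68, 33]; 199 272.3 [130, 83, 62]; 200 272.5 [134, 109, 96]; 201 272.7 [127, 117, 109]; 202 272.8 [111, 107, 102]; 203 273.0 [126, 124, 120]; near t10.21 loc [ -0.4 219.1 -18.9] F [ 1.3 -0.5  0.5]
True
touch t11.87 loc [ -1.  219.1 -44.7] F [1.  0.7 2.5]
True
down t12.69 loc [ -1. 219. -49.] F [-2.2 -1.1  6.5]
held t12.99 loc [ -1.  219.1 -49. ] F [-1.1 -1.1  6. ]
up t14.18 loc [ -1.3 219.   54.3] F [-0.9  0.   0.1]
```

The knurl sits at row 185.5 and the prediction for one click is 185.6, so the wheel moved exactly one click. The key held at only about 6 N, so I'll press it once more, more firmly, to be sure it reached its stop.

Run:
```python
from h import *
K=np.array([.5362,.2258,0])
env.movel(K+[0,0,.056],.1); st('near')
print(env.movel(K+[0,0,.03],.008,guard=20)); st('down')
z=monitor.sense()['position'][2]
env.movel(K+[0,0,z-.0007],.01); env.hold(.3); st('held')
env.movel(K+[0,0,.15],.1); st('up')
env.movel(K+[-.2,.15,.2],.25); st('clear')
shot('top','t3.png');shot('side','s3.png')
a=cv2.imread('pics/t3.png')[140:245,180:310];b=cv2.imread('pics/s3.png')[140:245,190:320]
cv2.imwrite('pics/c3.png',cv2.resize(np.hstack([a,b]),(800,323),interpolation=cv2.INTER_CUBIC))
```

```text
near t15.28 loc [ -0.6 219.1 -38.4] F [ 0.2  0.8 -0.5]
True
down t16.88 loc [ -0.9 219.1 -48.9] F [-1.3 -0.1  6.7]
held t17.43 loc [ -0.9 219.1 -49. ] F [-1.9 -1.1  8.4]
up t18.62 loc [ -1.3 219.   54.3] F [-0.2  0.9  0.1]
clear t19.79 loc [-172.7  399.8  104.7] F [ 0.4 -0.3  0.4]
```

View pics/c3.png

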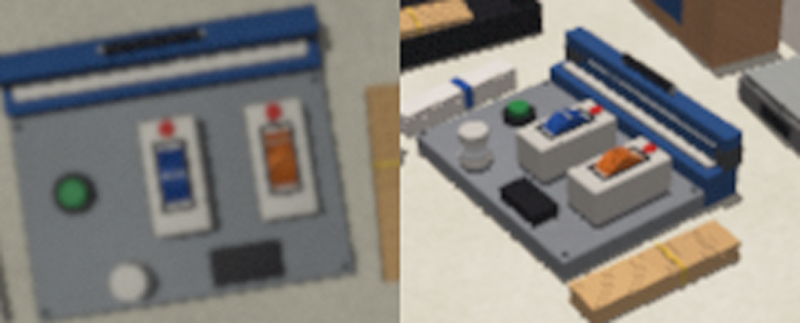

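The key bottomed at the same height both times (z ≈ 46 mm), which is its solid stop. In the crop the blue knurl is still on top at (172,178), the orange one is one click on at about (277,137), and nothing else has moved.

```bash
python3 -c "
from bench import job;print(job.hand_in())"
```

```text
the job is handed in; nothing more can be done
None
```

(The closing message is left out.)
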